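Load the stone polisher with a scoop and set it running

TASK

Use the metal scoop to move at least three of the four rough stones from the cream tray into the orange bowl of the polisher: never touch the stones with the gripper, and spill none, so any that are left over stay in the tray. Lay the scoop flat on its plywood board again, and once the stones are loaded set the polisher's red-tipped speed lever to the middle, green mark (standing straight up). Leave the other things on the table where they are.

Things in the scene. Friction and masses are not known exactly. Their poses are not given: they have to be found in the camera images.
- scoop: loose steel hand scoop, 0.2 kg, flat on the board. Origin: centre of the pan's underside; x to the open lip, z up. Pan 85 (x) x 74 (y), sheet 2 thick, no front wall; side walls 34 high (24 in the front 28), back wall 36. Level wooden handle above and behind: bar 22 wide (y) x 24 high, x -60 to -160, its centre line 68 above the pan's underside
- scoop_grip (a point): centre of the handle at the best place to grip, 95 behind the scoop's origin and 68 above its underside
- scoop_lip (a point): middle of the pan's front edge, 42.5 ahead of the scoop's origin, at the underside
- board: fixed plywood board where the scoop belongs, 240 (x) x 150 (y) x 6 thick; origin: centre of the underside, top at 6
- tray: fixed cream open tray, 249 (x) x 102 (y), inside 92 wide, 5 thick; x along its length, +x away from the robot. Flat floor, 5 above the table, from x -115 (near wall, 34 high) to +95; there a 45 degree slope rises to a height of 34 at x +124, where the upright end wall stands, 60 high; side walls 42 high. Origin: on the table under the middle. Stones start on the floor between x -15 and +95
- stone0: loose rough stone, a faceted grey-green or pale lump about 25 across and 19 high, with rounded lower and upper edges, 22 g; origin: centre of its underside as it lies at the start (it may turn over)
- stone1: loose rough stone, a faceted grey-green or pale lump about 25 across and 19 high, with rounded lower and upper edges, 22 g; origin: centre of its underside as it lies at the start (it may turn over)
- stone2: loose rough stone, a faceted grey-green or pale lump about 25 across and 19 high, with rounded lower and upper edges, 22 g; origin: centre of its underside as it lies at the start (it may turn over)
- stone3: loose rough stone, a faceted grey-green or pale lump about 25 across and 19 high, with rounded lower and upper edges, 22 g; origin: centre of its underside as it lies at the start (it may turn over)
- tumbler: fixed polishing machine: blue base, round orange open bowl, outside diameter 200, 5 wall, rim 120 above the table, inner floor 46 above it; origin: on the table under the bowl's centre. On its -x side a blue control box (110 wide in y, top at 30, centre at x -150) bears the speed lever on a grey block 25 high
- bowl_floor (a point): centre of the bowl's inner floor, 46 above the table (flat floor radius about 73, wall radius 95 inside); axes as the tumbler's
- bowl_rim (a point): centre of the bowl's mouth, at rim height, 120 above the table
- speed_lever (a joint): angle of the speed lever, rad: 0 = off, leaning 0.7 from upright towards the tumbler's -y side; 0.7 = straight up at the green mark; 1.4 = leaning to +y (red mark). Stiff, stays where it is left. Starts near off
- speed_lever_tip (a point): centre of the lever's red ball (diameter 26) on a steel rod of diameter 10. The ball is 80 from the pivot; the pivot lies at x -150, y 0, z 52 in the tumbler's frame, and the lever swings in the tumbler's y-z plane
- rasp: bystander: rasp with a wooden handle, 205 long, 24 high, lying along its x
- brush: bystander: dusting brush, 200 long, 20 high, lying along its x
- mallet: bystander: wooden mallet, 240 long, 26 high, lying along its x
- wax_tin: bystander: brass-coloured tin, diameter 48, 22 high
- sanding_block: bystander: cork sanding block with a red face, 70 x 42 x 26
- oil_jar: bystander: amber jar, diameter 60, 85 high

How it is judged (in metres and radians):
On the way, in this order (a step that is already met when the one before it is completed fails the run):
1. at least three stones lie in the polisher's bowl ((((horizontal distance between stone0 and bowl_floor below 0.094 m and z of stone0 in the frame of bowl_floor between -0.01 and 0.066 m) and (horizontal distance between stone1 and bowl_floor below 0.094 m and z of stone1 in the frame of bowl_floor between -0.01 and 0.066 m) and (horizontal distance between stone2 and bowl_floor below 0.094 m and z of stone2 in the frame of bowl_floor between -0.01 and 0.066 m)) or ((horizontal distance between stone0 and bowl_floor below 0.094 m and z of stone0 in the frame of bowl_floor between -0.01 and 0.066 m) and (horizontal distance between stone1 and bowl_floor below 0.094 m and z of stone1 in the frame of bowl_floor between -0.01 and 0.066 m) and (horizontal distance between stone3 and bowl_floor below 0.094 m and z of stone3 in the frame of bowl_floor between -0.01 and 0.066 m)) or ((horizontal distance between stone0 and bowl_floor below 0.094 m and z of stone0 in the frame of bowl_floor between -0.01 and 0.066 m) and (horizontal distance between stone2 and bowl_floor below 0.094 m and z of stone2 in the frame of bowl_floor between -0.01 and 0.066 m) and (horizontal distance between stone3 and bowl_floor below 0.094 m and z of stone3 in the frame of bowl_floor between -0.01 and 0.066 m)) or ((horizontal distance between stone1 and bowl_floor below 0.094 m and z of stone1 in the frame of bowl_floor between -0.01 and 0.066 m) and (horizontal distance between stone2 and bowl_floor below 0.094 m and z of stone2 in the frame of bowl_floor between -0.01 and 0.066 m) and (horizontal distance between stone3 and bowl_floor below 0.094 m and z of stone3 in the frame of bowl_floor between -0.01 and 0.066 m)))), for 0.3 s.
2. the speed lever stands at the green mark, after the stones were loaded (value of joint speed_lever between 0.58 and 0.82 rad and velocity of joint speed_lever between -0.05 and 0.05 rad/s), for 0.2 s.
At the end, for the whole second after the job is handed in: At least three stones lie inside the bowl (below its rim), every other stone lies inside the tray or the bowl, the lever rests at 0.70 +/- 0.12 rad, and the scoop lies still and flat (within 0.12 rad) with the centre of its pan over the board (all of step 2 and (((horizontal distance between stone0 and bowl_floor below 0.094 m and z of stone0 in the frame of bowl_floor between -0.01 and 0.066 m) and (horizontal distance between stone1 and bowl_floor below 0.094 m and z of stone1 in the frame of bowl_floor between -0.01 and 0.066 m) and (horizontal distance between stone2 and bowl_floor below 0.094 m and z of stone2 in the frame of bowl_floor between -0.01 and 0.066 m)) or ((horizontal distance between stone0 and bowl_floor below 0.094 m and z of stone0 in the frame of bowl_floor between -0.01 and 0.066 m) and (horizontal distance between stone1 and bowl_floor below 0.094 m and z of stone1 in the frame of bowl_floor between -0.01 and 0.066 m) and (horizontal distance between stone3 and bowl_floor below 0.094 m and z of stone3 in the frame of bowl_floor between -0.01 and 0.066 m)) or ((horizontal distance between stone0 and bowl_floor below 0.094 m and z of stone0 in the frame of bowl_floor between -0.01 and 0.066 m) and (horizontal distance between stone2 and bowl_floor below 0.094 m and z of stone2 in the frame of bowl_floor between -0.01 and 0.066 m) and (horizontal distance between stone3 and bowl_floor below 0.094 m and z of stone3 in the frame of bowl_floor between -0.01 and 0.066 m)) or ((horizontal distance between stone1 and bowl_floor below 0.094 m and z of stone1 in the frame of bowl_floor between -0.01 and 0.066 m) and (horizontal distance between stone2 and bowl_floor below 0.094 m and z of stone2 in the frame of bowl_floor between -0.01 and 0.066 m) and (horizontal distance between stone3 and bowl_floor below 0.094 m and z of stone3 in the frame of bowl_floor between -0.01 and 0.066 m))) and ((horizontal distance between stone0 and bowl_floor below 0.094 m and z of stone0 in the frame of bowl_floor between -0.01 and 0.066 m) or (x of stone0 in the frame of tray between -0.118 and 0.126 m and y of stone0 in the frame of tray between -0.049 and 0.049 m and z of stone0 in the frame of tray between -0.01 and 0.055 m)) and ((horizontal distance between stone1 and bowl_floor below 0.094 m and z of stone1 in the frame of bowl_floor between -0.01 and 0.066 m) or (x of stone1 in the frame of tray between -0.118 and 0.126 m and y of stone1 in the frame of tray between -0.049 and 0.049 m and z of stone1 in the frame of tray between -0.01 and 0.055 m)) and ((horizontal distance between stone2 and bowl_floor below 0.094 m and z of stone2 in the frame of bowl_floor between -0.01 and 0.066 m) or (x of stone2 in the frame of tray between -0.118 and 0.126 m and y of stone2 in the frame of tray between -0.049 and 0.049 m and z of stone2 in the frame of tray between -0.01 and 0.055 m)) and ((horizontal distance between stone3 and bowl_floor below 0.094 m and z of stone3 in the frame of bowl_floor between -0.01 and 0.066 m) or (x of stone3 in the frame of tray between -0.118 and 0.126 m and y of stone3 in the frame of tray between -0.049 and 0.049 m and z of stone3 in the frame of tray between -0.01 and 0.055 m)) and x of scoop in the frame of board between -0.115 and 0.115 m and y of scoop in the frame of board between -0.07 and 0.07 m and z of scoop in the frame of board between 0 and 0.014 m and angle between scoop's own z axis and vertical below 0.12 rad and linear speed of scoop below 0.03 m/s); the robot touches nothing.
It fails at once if the gripper or arm touches a stone (contact force between any of the fingers, the arm and stone0 above 0.3 N or contact force between any of the fingers, the arm and stone1 above 0.3 N or contact force between any of the fingers, the arm and stone2 above 0.3 N or contact force between any of the fingers, the arm and stone3 above 0.3 N).
It fails at once if a bystander (rasp, brush, mallet, wax tin, sanding block, oil jar) is pushed more than 40 mm away (distance of any of rasp, brush, mallet, wax_tin, sanding_block, oil_jar from where it was at the start of the episode above 0.04 m).
It fails at once if the oil jar is knocked over (angle between oil_jar's own z axis and vertical above 0.6 rad).
It also fails if it takes over 72 s, if anything falls off the work surface, if the arm or the gripper's body presses on something with over 40 N, if the wrist force passes 120 N, or if a joint passes its speed limit or range.

ROBOT

A 6-joint arm with a two-finger parallel gripper is mounted at the origin on the work surface. World frame = base frame: x ahead of the robot, y to its left, z up, the work surface at z = 0. Lengths are in mm, angles in degrees, forces in N, time in s.
With the tool pointing down it reaches from about 250 to 725 mm from the base axis. Payload 4 kg.
Tool frame: the origin (TCP) lies on the centre line of the jaws, within the pads' length; the fingertips stand bot.nose_length ahead of it and the grasp point (between the pads) is the TCP (bot.nose_length is the distance from the TCP to the fingertips, in mm); x points along the fingers, y is the direction in which the jaws open and shut, and the axes are right-handed (so a half turn about x gives the same grasp; the last joint's range is limited). The gripper opens to 85 mm and grips with 20 to 120 N. Pads are 22 mm wide; open, the fingers measure 114 mm over their backs; the gripper's body (76 mm by 85 mm) begins 54 mm behind the grasp point. The pads swing forward as they close: fully open they stand 13 mm farther back than shut.
Start: joints at [73.167, 13.785, 0.286, 76.501, 0, 90], TCP at [144.794, 478.575, 250.306] pointing down, gripper open.
Joint ranges: [-155.79, 155.79], [-60.16, 107.12], [-62.33, 73.08], [-114, 123.19], [-81.49, 82.49], [-180, 180]. Speed limits (degrees/s): [159.86, 159.86, 180, 180, 180, 180].

INTERFACE

Orientations are given as [roll, pitch, yaw] about the fixed x, y, z axes, in that order (R = Rz(yaw) Ry(pitch) Rx(roll)).
In Python, from bench import readout, capture, get_calibration, bot gives the robot as it stands. The module is installed in compiled form; this text tells all that it offers.
- The arm moves only by the tool send_rows, never from a script. Its argument "targets" is text: rows parted by semicolons, each of 4 numbers parted by spaces: the shift along the tool's x, y, z in m, then the turn about the tool's x in rad. In form: x y z spin; .... A call has exactly 10 rows; each row is the pose to reach, as a shift and turn from the pose commanded when the call began, along the tool's axes at that moment; what a row does not reach only later rows make up. A row lasts 1/10 s, in which the tool goes at most 50 mm and 8.59 degrees, less where a joint would pass 70% of its speed; a pose out of reach is approached as far as the arm can. A call with a gripper value outside its range is refused whole. "jaw" is the opening, from 0 (shut) to 1 (fully open), set as the call begins (left out, the last holds). The fingers move at their own pace and stop on an object; "grip_force" is the grip in N (left out, the last holds). Time passes only in rows, so rows that repeat a pose let the fingers close, or fill a call up. It gives the time, the measured TCP pose, the force and the opening at its end, in the units of the state.
- readout.get_obs(): the state, without advancing time (a new reading comes with each control period).
- capture(name): name is "scene" or "side" or "wrist"; returns (picture, depth): 400x640x3 uint8, red, green, blue; 400x640 float32, mm along the optical axis (not along the pixel's ray), 0 where there is no reading.
- get_calibration(name): a dict with "fx", "fy", "cx", "cy" (pixels), "k1" (the pictures are not rectified: a ray, as slopes to the right and down, at radius r is drawn at 1 + k1 r^2 times it, then the intrinsics apply), "rvec" (rotation vector, rad) and "tvec" (3), from world to camera coordinates, as OpenCV has them; the wrist camera has in their place "mount" (4x4, takes a point from camera to tool coordinates, whose origin is the TCP and whose axes are the tool frame's). Camera axes: x right, y down, z forward; pixel columns grow to the right and rows downward; lengths in mm; the calibration is good to about 2 mm. A picture is of the moment at which its call begins: read the wrist's pose just before it. get_calibration takes no time and is no camera call.
- bot.finish_job(): hands the job in, once; it reports no verdict.
The state is a dict: "time_s": time; "joint_pos": joint angles; "joint_vel": joint speeds; "joint_efforts": joint torques, N m; "eef_pos": TCP position; "tcp_rot": TCP orientation; "force": force on the tool from outside, world axes, zero at the start; "torque": the same for the moment, N m; "width": finger opening in mm.
Only numpy, scipy, OpenCV 4.12 (cv2) and the standard library are available. Lean on these libraries where they do the work, as an engineer would, in place of code of your own. Each camera call takes 0.05 s, during which the arm holds its last target. There are 200 camera calls.

## Working session

There is one attempt and no reset: what is moved stays moved. The work goes in short steps, Python scripts to look and compute and a tool call to move; the robot and the scene stay as the last step left them, time stands still between calls to the robot, and variables do not carry over. Pictures are saved under pics/ and viewed, about 8 in all and at most 12, crops included, and the job is handed in when it is done.

Besides the shell and the picture viewer there is one more tool, called in YAML: its name, and indented under it one key for each argument. send_rows: Moves the arm, as the interface text tells. Its arguments: {"type":"object","properties":{"targets":{"type":"string"},"jaw":{"type":"number"},"grip_force":{"type":"number"}},"required":["targets"]}

```bash
mkdir -p pics; cat > h.py <<'E'
import numpy as np, cv2
from bench import readout, capture, get_calibration, bot
from scipy.spatial.transform import Rotation as R
def cam(name,obs=None):
    c=get_calibration(name)
    if 'rvec' in c:
        Rm=cv2.Rodrigues(np.array(c['rvec'],float))[0]; t=np.array(c['tvec'],float).ravel()
        return c,Rm.T,-Rm.T@t
    o=obs or readout.get_obs()
    Rt=R.from_euler('xyz',o['tcp_rot'],degrees=True).as_matrix(); M=np.array(c['mount'])
    return c,Rt@M[:3,:3],Rt@M[:3,3]+np.array(o['eef_pos'])
def cloud(name,d,obs=None):
    c,Rw,o=cam(name,obs)
    v,u=np.mgrid[:400,:640].astype(float)
    X=(u-c['cx'])/c['fx'];Y=(v-c['cy'])/c['fy']
    x,y=X.copy(),Y.copy()
    for _ in range(8):
        s=1+c['k1']*(x*x+y*y); x=X/s;y=Y/s
    ray=np.stack([x,y,np.ones_like(x)],-1)
    return (ray*d[...,None])@Rw.T+o, ray@Rw.T, o
def grab(name):
    o=readout.get_obs(); p,d=capture(name); P,ray,c=cloud(name,d,o); 
    return p,d,P,ray,c
def save(n,p): cv2.imwrite(n,cv2.cvtColor(p,cv2.COLOR_RGB2BGR))
E
python3 - <<'E'
from h import *
print(readout.get_obs(), bot.nose_length)
for n in('scene','side'):
    p,d,P,ray,c=grab(n); save(f'pics/{n}0.png',p); np.savez(f'{n}0.npz',p=p,d=d,P=P); print(n,c,get_calibration(n))
E
```

```text
{'time_s': 0.0, 'joint_pos': array([ 7.31667099e+01,  1.38319780e+01,  2.13838884e-01,  7.65012595e+01,
       -2.89537602e-04,  9.00006694e+01]), 'joint_vel': array([-0.02877534, -0.07026247, -0.01368958, -0.09017009,  0.05416449,
        0.0610203 ]), 'joint_efforts': array([-1.21614779e-03, -3.72319865e+01,  2.52407777e+01,  1.71869964e-02,
       -6.72892065e-05, -1.48847846e-06]), 'eef_pos': array([144.62494071, 478.01200445, 249.41566595]), 'tcp_rot': array([ -89.86039083,   89.88060096, -106.69435007]), 'force': array([0.59621114, 0.35863102, 0.88145648]), 'torque': array([-0.01939986,  0.02199921,  0.05994926]), 'width': 85.45222045252082} 19.0
scene [1033.94436057  219.09602082  833.93500975] {'fx': 384.9869557796183, 'fy': 384.9869557796183, 'cx': 320.8700389763008, 'cy': 197.62546088566796, 'k1': 0.021203228648129742, 'rvec': array([ 1.38406311,  2.32133393, -0.761458  ]), 'tvec': array([ 286.16079747, -313.54812413, 1277.6115135 ])}
side [  88.69364962 -695.17070284  579.07140301] {'fx': 409.36707070461034, 'fy': 409.36707070461034, 'cx': 315.1588045143328, 'cy': 202.3127364784702, 'k1': -0.01129263149442179, 'rvec': array([ 2.01666588, -0.69216935,  0.3704162 ]), 'tvec': array([-482.63888872,  247.67831803,  729.4982613 ])}
```

View pics/scene0.png

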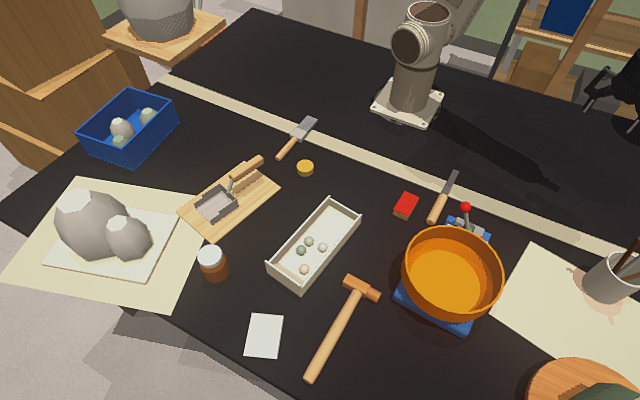

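View pics/side0.png

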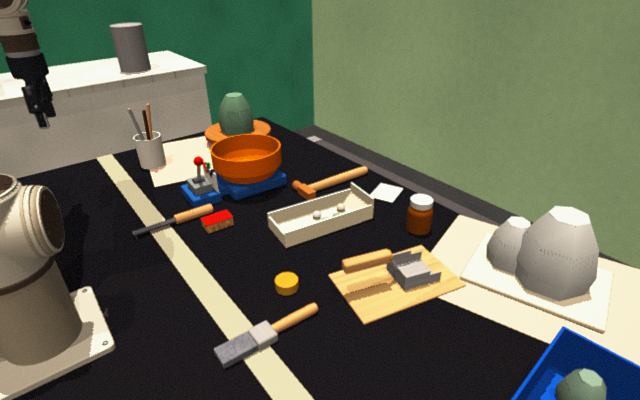

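The scene view shows the scoop on its board at about (225,200), the tray at (315,245) holding four stones, the bowl at (453,270), and the lever ball at (465,207). The side view agrees with this.

```bash
python3 - <<'E'
from h import *
def rect(X,l):
    r=cv2.minAreaRect(X[:,:2].astype(np.float32)); b=cv2.boxPoints(r); print(l,len(X),np.round(r[0],1),np.round(r[1],1),round(r[2],1)); return r
for n in('scene','side'):
    z=np.load(n+'0.npz');p,d,P=z['p'],z['d'],z['P']
    hsv=cv2.cvtColor(p,cv2.COLOR_RGB2HSV);H,S,V=[hsv[...,i].astype(int) for i in range(3)]
    Z=P[...,2]; ok=d>0
    def near(u0,u1,v0,v1):
        m=np.zeros((400,640),bool);m[v0:v1,u0:u1]=1;return m&ok
    A=dict(scene=dict(bowl=(395,510,220,310),tray=(262,365,192,296),board=(174,284,150,245),lever=(445,485,200,235)),
           side=dict(bowl=(205,290,130,185),tray=(262,380,180,248),board=(325,468,240,322),lever=(180,220,150,205)))[n]
    m=near(*A['bowl'])&(Z>110)&(Z<130)&(S>120)
    X=P[m]; 
    x,y=X[:,0],X[:,1]; s=np.linalg.lstsq(np.c_[2*x,2*y,np.ones_like(x)],x*x+y*y,rcond=None)[0]; print(n,'bowl',s[:2],np.sqrt(s[2]+s[0]**2+s[1]**2),X[:,2].max())
    m=near(*A['bowl'])&(Z>38)&(Z<52)&(S>120);print('bowl floor z',np.median(Z[m]))
    m=near(*A['lever'])&(S>150)&((H<6)|(H>174))&(V>100); print('ball',m.sum(),np.median(P[m],0))
    m=near(*A['tray'])&(Z>28)&(Z<70)&(S<90); r=rect(P[m],'tray rim')
    m=near(*A['tray'])&(Z>52)&(Z<70)&(S<90); rect(P[m],'tray end')
    m=near(*A['tray'])&(Z>1)&(Z<9)&(S<90);print('floor z',np.median(Z[m]))
    m=near(*A['board'])&(Z>0)&(Z<12)&(S>60)&(V>90); rect(P[m],'board'); print(np.median(Z[m]))
    m=near(*A['board'])&(Z>60)&(S>60); rect(P[m],'handle'); print(np.percentile(Z[m],[50,95]))
    m=near(*A['board'])&(Z>12)&(Z<50)&(S<60); rect(P[m],'pan')
    # stones
    m=near(*A['tray'])&(Z>10)&(Z<30)
    k,lab,st,ce=cv2.connectedComponentsWithStats(m.astype(np.uint8))
    for i in range(1,k):
        if st[i,4]>25: print('blob',st[i,4],np.round(ce[i]),np.round(np.mean(P[lab==i],0)),np.round(np.ptp(P[lab==i],axis=0)))
E
```

```text
scene bowl [584.33501224 294.6660787 ] 96.57822385966531 122.6714141353475
bowl floor z 45.755568849136466
ball 100 [437.95754976 273.56317403 133.4493462 ]
tray rim 1063 [620.6  -7.9] [103.3 251.4] 81.8
tray end 143 [742.  -24.6] [100.4   5.8] 81.7
floor z 3.883074849059767
board 2826 [ 580.  -272.9] [154.9 353. ] 77.7
5.580800565451511
handle 404 [ 542.8 -257.5] [ 24.2 104.6] 72.0
[83.39822696 87.04102411]
pan 497 [ 640.3 -225.8] [125. 300.] 11.5
blob 486 [308. 236.] [610. -32.  19.] [235. 118.  20.]
blob 338 [313. 265.] [674.  18.  20.] [243. 135.  20.]
blob 73 [308. 240.] [625. -26.  20.] [23. 24. 16.]
blob 66 [322. 247.] [623.  12.  20.] [23. 21. 14.]
blob 80 [300. 249.] [655. -29.  21.] [22. 22. 13.]
blob 74 [303. 268.] [694.   1.  20.] [21. 21. 17.]
blob 349 [354. 285.] [677. 122.  24.] [44. 58. 19.]
side bowl [582.26268968 292.58201073] 96.98134449528061 121.07243871867166
bowl floor z 42.047868051394744
ball 80 [431.15569033 267.30730018 128.90720848]
tray rim 1315 [633.   73.3] [272.8 250.4] 81.4
tray end 85 [740.8 -25. ] [103.7   7.7] 81.5
floor z 4.164150533648922
board 4378 [ 612.5 -275.5] [214.  278.8] 62.7
5.527331592165467
handle 742 [ 537.4 -259. ] [ 23.1 100.4] 73.3
[82.17349624 86.72650678]
pan 791 [ 672.9 -302.4] [ 82.  175.9] 68.2
blob 142 [274. 184.] [616. 208.  20.] [84. 13. 20.]
blob 392 [313. 187.] [696. 126.  20.] [139.  92.  17.]
blob 660 [321. 206.] [649.  26.  20.] [231. 106.  20.]
blob 52 [341. 207.] [688.  -5.  18.] [23. 19. 14.]
blob 710 [321. 227.] [591. -47.  20.] [248. 137.  20.]
blob 54 [317. 214.] [617.   6.  18.] [23. 19. 15.]
```

```bash
cat > k.py <<'E'
# commanded-pose bookkeeping: cmd=[x,y,z,yaw of tool y axis]; tool x = down
import json,sys,os,numpy as np
from h import readout,R
def load(): return json.load(open('cmd.json'))
def axes(yaw):
    a=np.radians(yaw); ty=np.array([np.cos(a),np.sin(a),0]); tx=np.array([0,0,-1.]); return np.c_[tx,ty,np.cross(tx,ty)]
def sent(x,y,z,s):   # last row sent
    c=load(); p=np.array(c[:3])+axes(c[3])@np.array([x,y,z])*1e3; json.dump([*p,c[3]-np.degrees(s)],open('cmd.json','w')); check()
def check():
    o=readout.get_obs(); M=R.from_euler('xyz',o['tcp_rot'],degrees=True).as_matrix()
    print('t',round(o['time_s'],2),'cmd',np.round(load(),1),'meas',np.round(o['eef_pos'],1),'yawy',round(np.degrees(np.arctan2(M[1,1],M[0,1])),1),'tilt',round(np.degrees(np.arccos(-M[2,0])),2),'F',np.round(o['force'],1),'w',round(o['width'],1),'j',np.round(o['joint_pos'],0))
def go(*wps):  # world waypoints (x,y,z,yaw_y) -> shifts from current cmd
    c=load()
    for w in wps:
        s=axes(c[3]).T@(np.array(w[:3])-np.array(c[:3]))/1e3; d=(c[3]-w[3]+180)%360-180
        print(np.round(s,4),'spin',round(np.radians(d),4))
E
python3 - <<'E'
from k import *
o=readout.get_obs(); M=R.from_euler('xyz',o['tcp_rot'],degrees=True).as_matrix(); print(np.round(M,3))
y=np.degrees(np.arctan2(M[1,1],M[0,1])); print(y)
from h import get_calibration; print(np.round(get_calibration('wrist')['mount'],3),get_calibration('wrist')['fx'])
json.dump([144.794,478.575,250.306,73.167+np.round((y-73.167)/90)*90],open('cmd.json','w')); check()
# scoop yaw -17.5 -> tool y at 72.5 (or -107.5)
go((470,-240,230,72.5),(470,-240,230,-107.5),(554,-262.5,250,-107.5))
E
```

```text
[[-0.001  0.29   0.957]
 [-0.002  0.957 -0.29 ]
 [-1.    -0.002  0.   ]]
73.16822823430564
[[ 1.00000e-03 -2.67000e-01  9.64000e-01 -1.22595e+02]
 [ 1.00000e+00 -0.00000e+00 -1.00000e-03  9.30000e-02]
 [ 1.00000e-03  9.64000e-01  2.67000e-01 -6.64910e+01]
 [ 0.00000e+00  0.00000e+00  0.00000e+00  1.00000e+00]] 343.9259631525516
t 0.1 cmd [144.8 478.6 250.3  73.2] meas [144.6 478.1 249.5] yawy 73.2 tilt 0.11 F [ 0.6 -0.2  0.2] w 86.1 j [73. 14.  0. 77. -0. 90.]
[ 0.0203 -0.5936  0.5194] spin 0.0116
[ 0.0203 -0.5936  0.5194] spin -3.13
[ 3.000e-04 -5.908e-01  6.063e-01] spin -3.13
```

send_rows:
  targets: "0 -0.018 0.015 0; 0 -0.054 0.046 0; 0 -0.09 0.078 0; 0 -0.126 0.11 0; 0 -0.162 0.14 0; 0 -0.198 0.172 0; 0 -0.234 0.203 0; 0 -0.27 0.235 0; 0 -0.306 0.267 0; 0 -0.342 0.3 0"
  jaw: 1

```text
time_s: 1.1
eef_pos: [333.0, 62.5, 250.3]
tcp_rot: [50.1, 90.0, 33.3]
force: [1.2, 0.4, -0.3]
width: 85.4
```

```bash
python3 -c "
from k import *
sent(0,-.342,.3,0)
go((500,-246,290,72.5),(500,-246,290,-107.5))"
```

```text
t 1.1 cmd [332.9  64.4 250.3  73.2] meas [333.   62.5 250.3] yawy 73.2 tilt 0.03 F [ 1.2  0.4 -0.3] w 85.4 j [ 11.  -5. -20.  75.   0.  27.]
[-0.0397 -0.2487  0.2498] spin 0.0116
[-0.0397 -0.2487  0.2498] spin -3.13
```

send_rows:
  targets: "-0.004 -0.03 0.03 0.012; -0.01 -0.065 0.065 0.012; -0.016 -0.1 0.1 0.012; -0.022 -0.135 0.135 0.012; -0.028 -0.17 0.17 0.012; -0.034 -0.2 0.2 0.012; -0.038 -0.225 0.225 0.012; -0.04 -0.24 0.24 0.012; -0.04 -0.249 0.25 0.012; -0.04 -0.249 0.25 0.012"

```text
time_s: 2.1
eef_pos: [500.4, -247.8, 289.0]
tcp_rot: [177.4, 89.9, 159.8]
force: [0.6, 1.0, -0.1]
width: 85.2
```

```bash
python3 - <<'E'
from k import *
sent(-.04,-.249,.25,.012)
from h import *
p,d,P,ray,c=grab('wrist'); save('pics/w1.png',p); np.savez('w1.npz',p=p,d=d,P=P)
Z=P[...,2]; hsv=cv2.cvtColor(p,cv2.COLOR_RGB2HSV); S=hsv[...,1]
reg=(abs(P[...,0]-580)<170)&(abs(P[...,1]+265)<120)&(d>0)
def rect(m,l):
    m=cv2.morphologyEx(m.astype(np.uint8),cv2.MORPH_OPEN,np.ones((3,3)))>0
    r=cv2.minAreaRect(P[m][:,:2].astype(np.float32)); print(l,m.sum(),np.round(r[0],1),np.round(r[1],1),round(r[2],1),'z',np.percentile(Z[m],[5,50,95]))
rect(reg&(Z>78)&(Z<92)&(S>60),'handle')
rect(reg&(Z>2)&(Z<12)&(S>60),'board')
rect(reg&(Z>15)&(Z<50)&(S<90),'pan walls')
rect(reg&(Z>60)&(Z<95),'all high')
E
```

```text
t 2.1 cmd [ 500.1 -246.4  290.3   72.5] meas [ 500.4 -247.8  289. ] yawy 72.4 tilt 0.09 F [ 0.6  1.  -0.1] w 85.2 j [-26.  20.  15.  85.  -0.  -9.]
handle 2040 [ 538.4 -256.4] [ 21.4 100.4] 73.0 z [81.4145837  84.59368672 86.01323588]
board 14929 [ 622.1 -282.9] [154.2 274.9] 77.1 z [3.68105434 5.01482458 6.33327032]
pan walls 685 [ 640.  -286.6] [73.2 78.7] 73.4 z [17.25683648 33.27328832 41.10018295]
all high 2083 [ 538.7 -256.3] [ 21.6 100.9] 72.8 z [80.91365063 84.56960053 86.00903653]
```

View pics/w1.png

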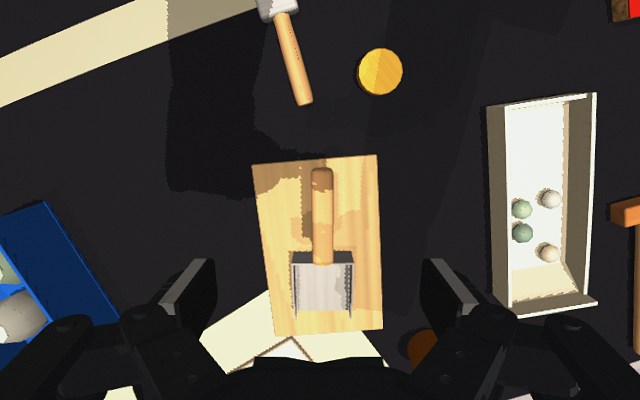

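send_rows:
  targets: "0.01 0 0.01 -0.009; 0.035 0.001 0.025 -0.009; 0.065 0.002 0.04 -0.009; 0.1 0.002 0.05 -0.009; 0.135 0.002 0.0546 -0.009; 0.165 0.002 0.0546 -0.009; 0.19 0.002 0.0546 -0.009; 0.205 0.002 0.0546 -0.009; 0.212 0.002 0.0546 -0.009; 0.212 0.002 0.0546 -0.009"

```text
time_s: 3.15
eef_pos: [552.0, -259.7, 77.0]
tcp_rot: [169.5, 89.8, 152.6]
force: [-0.4, 0.1, -0.6]
width: 85.4
```

send_rows:
  targets: "0 0 0 0; 0 0 0 0; 0 0 0 0; 0 0 0 0; 0 0 0 0; 0 0 0 0; 0 0 0 0; 0 0 0 0; 0 0 0 0; 0 0 0 0"
  jaw: 0
  grip_force: 100

```text
time_s: 4.15
eef_pos: [553.1, -261.0, 79.2]
tcp_rot: [4.2, 89.9, -12.8]
force: [-0.5, 1.8, 4.7]
width: 19.8
```

```bash
python3 - <<'E'
from k import *
sent(.212,.002,.0546,-.009)
import math
# tray frame, scoop yaw -8.2 ; pan origin at tray x=-60 -> grip
a=math.radians(-8.2); u=np.array([math.cos(a),math.sin(a)]); T=np.array([620.6,-7.9])
for X in(-62,52.5,81.5):
    g=T+u*(X-95); print(X,g); go((*g,140,81.8),(*g,78,81.8))
E
```

```text
t 4.15 cmd [ 552.8 -260.9   78.3   73. ] meas [ 553.1 -261.    79.2] yawy 73.0 tilt 0.08 F [-0.5  1.8  4.7] w 19.8 j [-25.  33.   3.  60.   0.  -8.]
-62 [465.20513175  14.49274259]
[-0.0617  0.2378 -0.1643] spin -0.1537
[ 0.0003  0.2378 -0.1643] spin -0.1537
52.5 [578.53451019  -1.83827032]
[-0.0617  0.2553 -0.0511] spin -0.1537
[ 0.0003  0.2553 -0.0511] spin -0.1537
81.5 [607.23802088  -5.97450939]
[-0.0617  0.2597 -0.0225] spin -0.1537
[ 0.0003  0.2597 -0.0225] spin -0.1537
```

send_rows:
  targets: "-0.01 0 0 0; -0.03 0 0 0; -0.055 0.01 -0.01 -0.01; -0.075 0.035 -0.025 -0.03; -0.08 0.07 -0.05 -0.05; -0.08 0.11 -0.075 -0.08; -0.08 0.15 -0.1 -0.1; -0.08 0.185 -0.125 -0.13; -0.08 0.21 -0.145 -0.154; -0.08 0.225 -0.157 -0.154"

```text
time_s: 5.15
eef_pos: [466.5, 2.3, 158.1]
tcp_rot: [-179.2, 89.9, 172.8]
force: [-0.3, -0.6, -2.5]
width: 20.4
```

```bash
python3 - <<'E'
from k import *
sent(-.08,.225,-.157,-.154)
from h import *
z=np.load('w1.npz');p,d,P=z['p'],z['d'],z['P']; Z=P[...,2]
m=np.zeros((400,640),bool);m[85:322,478:602]=1; m&=(d>0)&(cv2.cvtColor(p,cv2.COLOR_RGB2HSV)[...,1]<90)
for lo,hi in((28,70),(52,70),(36,46)):
    q=m&(Z>lo)&(Z<hi); r=cv2.minAreaRect(P[q][:,:2].astype(np.float32)); print(lo,q.sum(),np.round(r[0],1),np.round(r[1],1),round(r[2],1))
st=(cv2.cvtColor(p,cv2.COLOR_RGB2GRAY))
a=np.radians(-8.2);u=np.array([np.cos(a),np.sin(a)]);v=np.array([-u[1],u[0]]);T=np.array([620.6,-7.9])
q=m&(Z>9)&(Z<30)
L=np.stack([(P[...,:2]-T)@u,(P[...,:2]-T)@v],-1); q&=(abs(L[...,1])<40)&(L[...,0]>-60)&(L[...,0]<90)
k,lab,s,ce=cv2.connectedComponentsWithStats(q.astype(np.uint8))
for i in range(1,k):
    if s[i,4]>40: print(s[i,4],np.round(L[lab==i].mean(0),1),np.round(Z[lab==i].max(),1))
go((462.2,14.9,158,81.8))
# tray now in the wrist view
pp,dd,PP,_,_=grab('wrist'); save('pics/w2.png',pp)
E
```

```text
t 5.15 cmd [4.684e+02 2.000e-01 1.583e+02 8.180e+01] meas [466.5   2.3 158.1] yawy 82.0 tilt 0.13 F [-0.3 -0.6 -2.5] w 20.4 j [  0.  14. -14.  62.   0.   8.]
28 6266 [621.2  -6. ] [104.8 250.3] 81.9
52 540 [741.3 -22.3] [101.3   6.3] 82.1
36 2992 [619.1  -5.7] [104.8 246.2] 81.9
315 [-4.6 17.1] 24.1
307 [  1.6 -19.9] 24.8
329 [ 32.1 -19.6] 25.1
276 [67.  16.7] 24.1
[ 0.0003  0.0137 -0.0083] spin 0.0003
```

View pics/w2.png

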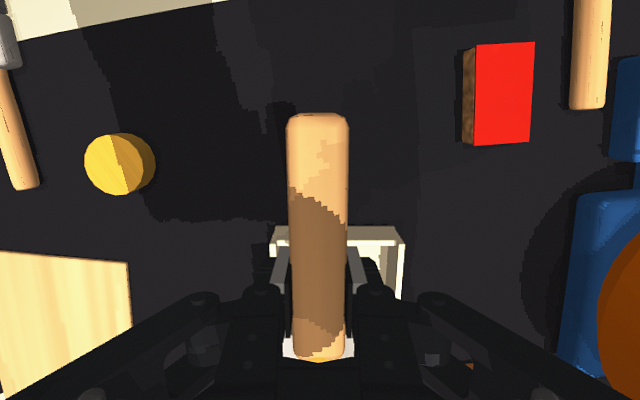

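send_rows:
  targets: "0 0.007 -0.006 -0.0026; 0 0.0143 -0.011 -0.0026; 0 0.0143 -0.011 -0.0026; 0.01 0.0143 -0.011 -0.0026; 0.025 0.0143 -0.011 -0.0026; 0.045 0.0143 -0.011 -0.0026; 0.062 0.0143 -0.011 -0.0026; 0.074 0.0143 -0.011 -0.0026; 0.078 0.0143 -0.011 -0.0026; 0.08 0.0143 -0.011 -0.0026"

```text
time_s: 6.2
eef_pos: [458.3, 15.1, 78.2]
tcp_rot: [-161.3, 89.8, -169.4]
force: [-10.1, -0.9, 16.8]
width: 20.2
```

```bash
python3 - <<'E'
from k import *
sent(.08,.0143,-.011,-.0026)
from h import *
for n in('scene','side'):
    p,d,P,_,_=grab(n); np.savez(n+'1.npz',p=p,d=d,P=P)
    c=p[180:310,250:380] if n=='scene' else p[150:270,240:400]
    cv2.imwrite(f'pics/{n}1.png',cv2.cvtColor(cv2.resize(c,None,fx=3,fy=3,interpolation=cv2.INTER_CUBIC),cv2.COLOR_RGB2BGR))
check()
a=cv2.imread('pics/scene1.png');b=cv2.imread('pics/side1.png');b=cv2.resize(b,(400,300));
cv2.imwrite('pics/c1.png',np.hstack([a,np.vstack([b,np.zeros((90,400,3),np.uint8)])]))
E
```

```text
t 6.2 cmd [459.6  15.9  78.3  82. ] meas [458.3  15.1  78.2] yawy 81.9 tilt 0.18 F [-10.1  -0.9  16.8] w 20.2 j [  2.  18. -22.  50.  -0.  10.]
t 6.3 cmd [459.6  15.9  78.3  82. ] meas [459.5  15.3  78.6] yawy 81.9 tilt 0.02 F [-0.2  0.2 -0.6] w 20.2 j [  2.  18. -22.  50.  -0.  10.]
```

View pics/c1.png

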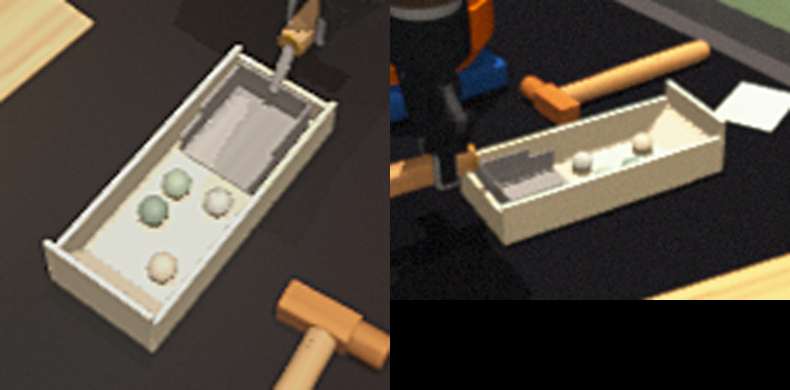

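The pan sits cleanly in the tray behind all four stones, with the lip clear of them, so I can start the push.

send_rows:
  targets: "0.0008 0 0.003 0; 0.0008 0 0.009 0; 0.0008 0 0.018 0; 0.0008 0 0.029 0; 0.0008 0 0.041 0; 0.0008 0 0.053 0; 0.0008 0 0.065 0; 0.0008 0 0.077 0; 0.0008 0 0.09 0; 0.0008 0 0.103 0"

```text
time_s: 7.3
eef_pos: [561.5, 1.4, 78.3]
tcp_rot: [160.4, 89.9, 152.4]
force: [-5.0, 0.5, 6.8]
width: 20.2
```

```bash
cat > look.py <<'E'
from k import *
from h import *
import sys
def look(tag,s0=(180,310,250,380),s1=(150,270,240,400)):
    out=[]
    for n,s in(('scene',s0),('side',s1)):
        if s is None: continue
        p=capture(n)[0][s[0]:s[1],s[2]:s[3]]; out.append(cv2.resize(p,(int(390*p.shape[1]/p.shape[0]) if n=='scene' else 400,390 if n=='scene' else int(400*p.shape[0]/p.shape[1])),interpolation=cv2.INTER_CUBIC))
    H=max(o.shape[0] for o in out); save(f'pics/{tag}.png',np.hstack([cv2.copyMakeBorder(o,0,H-o.shape[0],0,0,cv2.BORDER_CONSTANT) for o in out])); check()
E
python3 -c "
from look import *
sent(.0008,0,.103,0); look('c2')"
```

```text
t 7.3 cmd [561.6   1.5  77.5  82. ] meas [561.5   1.4  78.3] yawy 82.0 tilt 0.06 F [-5.   0.5  6.8] w 20.2 j [ 0. 28. -6. 56.  0.  8.]
t 7.4 cmd [561.6   1.5  77.5  82. ] meas [564.    1.1  78.2] yawy 81.9 tilt 0.21 F [ 0.9 -0.2  0.2] w 20.3 j [ 0. 28. -6. 56. -0.  8.]
```

View pics/c2.png

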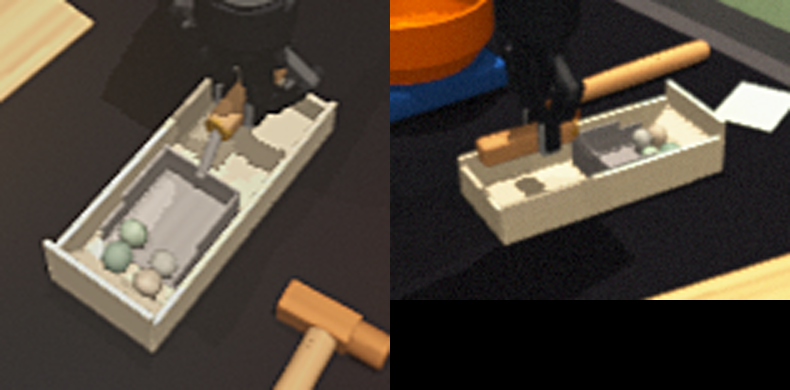

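Two stones are already in the pan, and the two in front are close to the slope. Next I continue to the foot of the slope and then move up along it.

send_rows:
  targets: "0 0 0.004 0; 0 0 0.011 0; -0.002 0 0.016 0; -0.006 0 0.02 0; -0.0105 0 0.0245 0; -0.015 0 0.029 0; -0.0195 0 0.0335 0; -0.024 0 0.038 0; -0.028 0 0.042 0; -0.031 0 0.043 0"

```text
time_s: 8.4
eef_pos: [602.6, -4.6, 107.1]
tcp_rot: [-172.9, 89.8, 179.0]
force: [0.8, -0.3, -2.3]
width: 20.5
```

```bash
python3 -c "
from look import *
sent(-.031,0,.043,0); look('c3')"
```

```text
t 8.4 cmd [604.1  -4.5 108.5  82. ] meas [602.6  -4.6 107.1] yawy 82.0 tilt 0.24 F [ 0.8 -0.3 -2.3] w 20.5 j [-0. 31.  4. 63.  0.  8.]
t 8.5 cmd [604.1  -4.5 108.5  82. ] meas [603.9  -4.6 108.1] yawy 81.9 tilt 0.05 F [-1.6  1.7 -3.9] w 20.4 j [-0. 31.  4. 63.  0.  8.]
```

View pics/c3.png

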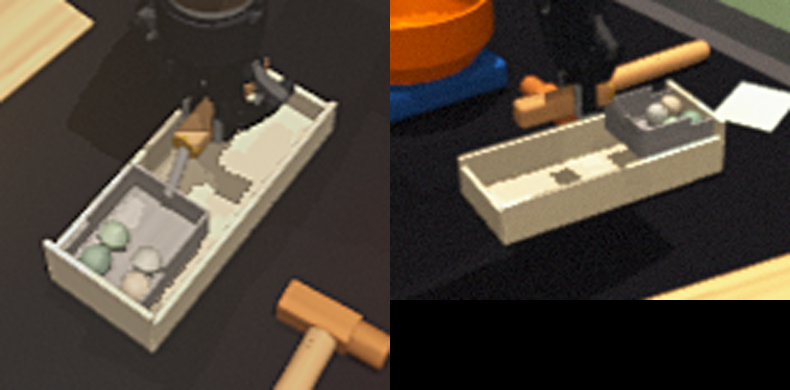

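All four stones are in the pan, two of them near the lip. While still inside the tray I'll settle them towards the back wall: draw back gently, then reverse sharply.

send_rows:
  targets: "0 0 -0.003 0; 0 0 -0.01 0; 0 0 -0.021 0; 0 0 -0.036 0; 0 0 -0.054 0; 0 0 -0.072 0; 0 0 -0.054 0; 0 0 -0.039 0; 0 0 -0.028 0; 0 0 -0.021 0"

```text
time_s: 9.5
eef_pos: [584.0, -1.7, 108.7]
tcp_rot: [2.2, 89.9, -5.8]
force: [-0.5, 0.5, -2.9]
width: 20.7
```

```bash
python3 -c "
from look import *
sent(0,0,-.021,0); look('c4')
import math
# dump pose: scoop yaw 35 pan at bowl centre minus 15 along scoop axis
B=np.array([583.3,293.6])
for yaw in(30,40):
  for off in (-25,):
    a=math.radians(yaw);u=np.array([math.cos(a),math.sin(a)]); g=B+u*(off-95); print(yaw,g); go((*g,165,90+yaw))
"
```

```text
t 9.5 cmd [583.3  -1.6 108.5  82. ] meas [584.   -1.7 108.7] yawy 82.0 tilt 0.07 F [-0.5  0.5 -2.9] w 20.7 j [-0. 29.  0. 61. -0.  8.]
t 9.6 cmd [583.3  -1.6 108.5  82. ] meas [584.   -1.7 108.6] yawy 82.0 tilt 0.06 F [ 0.1 -0.6 -2.3] w 20.0 j [-0. 29.  0. 61. -0.  8.]
30 [479.37695155 233.6       ]
[-0.0565  0.2183 -0.1358] spin -0.6638
40 [491.37466683 216.46548684]
[-0.0565  0.203  -0.1215] spin -0.8383
```

View pics/c4.png

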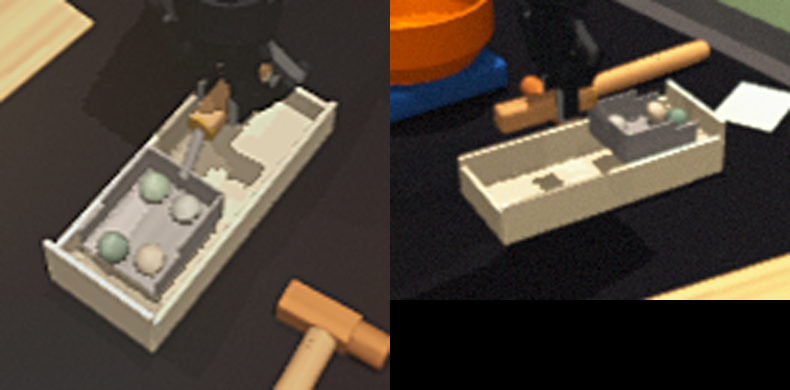

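send_rows:
  targets: "0 0 -0.003 0; 0 0 -0.009 0; 0 0 -0.018 0; 0 0 -0.03 0; 0 0 -0.045 0; 0 0 -0.063 0; 0 0 -0.084 0; 0 0 -0.059 0; 0 0 -0.038 0; 0 0 -0.021 0"

```text
time_s: 10.6
eef_pos: [562.4, 1.5, 109.0]
tcp_rot: [8.0, 90.0, 0.0]
force: [0.1, -0.1, -2.9]
width: 20.3
```

send_rows:
  targets: "0 0 0.013 0; 0 0 0.022 0; 0 0 0.027 0; 0 0 0.029 0; 0 0 0.029 0; 0 0 0.029 0; 0 0 0.029 0; 0 0 0.029 0; 0 0 0.029 0; 0 0 0.029 0"

```text
time_s: 11.6
eef_pos: [591.2, -2.7, 108.6]
tcp_rot: [-52.5, 90.0, -60.6]
force: [-0.2, -0.5, -2.3]
width: 20.3
```

```bash
python3 -c "
from look import *
sent(0,0,-.021,0);sent(0,0,.029,0); look('c5')
"
```

```text
t 11.6 cmd [562.5   1.4 108.5  82. ] meas [591.2  -2.7 108.6] yawy 82.0 tilt 0.0 F [-0.2 -0.5 -2.3] w 20.3 j [-0. 29.  1. 62. -0.  8.]
t 11.6 cmd [591.3  -2.7 108.5  82. ] meas [591.2  -2.7 108.6] yawy 82.0 tilt 0.0 F [-0.2 -0.5 -2.3] w 20.3 j [-0. 29.  1. 62. -0.  8.]
t 11.7 cmd [591.3  -2.7 108.5  82. ] meas [591.3  -2.7 108.5] yawy 82.0 tilt 0.0 F [ 0.7 -0.3 -3.2] w 20.4 j [-0. 29.  1. 62. -0.  8.]
```

View pics/c5.png

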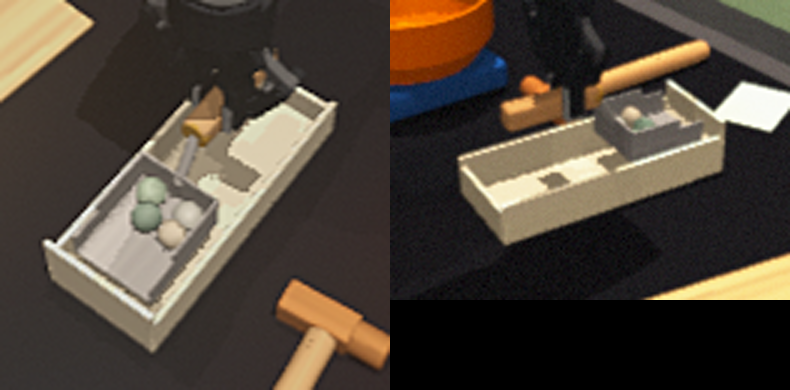

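All four stones are now against the back wall. Next is the carry: lift first, then move smoothly to the bowl.

```bash
python3 -c "
from look import *
import math
B=np.array([583.3,293.6]);a=math.radians(35);u=np.array([math.cos(a),math.sin(a)]); g=B+u*(-133); print(g)
c=load(); c[2]+=97; tgt=(*g,c[2],125.)
s=axes(c[3]).T@(np.array(tgt[:3])-np.array(c[:3]))/1e3; print(s,np.radians(c[3]-125))
print([round((1-math.cos(math.pi*i/20))/2,3) for i in range(1,21)])
f=lambda i:(1-math.cos(math.pi*i/20))/2
D=np.radians(c[3]-125)
print('; '.join('0 %.4f %.4f %.3f'%(s[1]*f(i),s[2]*f(i),D*f(i)) for i in range(1,11)))
# second call in frame yaw after half
h=np.array(c[:3])+axes(c[3])@s*1e3/2; s2=axes((c[3]+125)/2).T@(np.array(tgt[:3])-h)/1e3
print('; '.join('0 %.4f %.4f %.3f'%(s2[1]*(2*f(i)-1),s2[2]*(2*f(i)-1),D*(f(i)-.5)) for i in range(11,21)))
"
```

```text
[474.35277811 217.31433397]
[ 0.          0.20150948 -0.14650372] -0.7510565111862209
[0.006, 0.024, 0.054, 0.095, 0.146, 0.206, 0.273, 0.345, 0.422, 0.5, 0.578, 0.655, 0.727, 0.794, 0.854, 0.905, 0.946, 0.976, 0.994, 1.0]
0 0.0012 -0.0009 -0.005; 0 0.0049 -0.0036 -0.018; 0 0.0110 -0.0080 -0.041; 0 0.0192 -0.0140 -0.072; 0 0.0295 -0.0215 -0.110; 0 0.0415 -0.0302 -0.155; 0 0.0550 -0.0400 -0.205; 0 0.0696 -0.0506 -0.259; 0 0.0850 -0.0618 -0.317; 0 0.1008 -0.0733 -0.376
0 0.0189 -0.0049 -0.059; 0 0.0373 -0.0096 -0.116; 0 0.0548 -0.0142 -0.170; 0 0.0709 -0.0183 -0.221; 0 0.0853 -0.0221 -0.266; 0 0.0976 -0.0252 -0.304; 0 0.1075 -0.0278 -0.335; 0 0.1147 -0.0297 -0.357; 0 0.1191 -0.0308 -0.371; 0 0.1206 -0.0312 -0.376
```

send_rows:
  targets: "-0.002 0 0 0; -0.009 0 0 0; -0.02 0 0 0; -0.034 0 0 0; -0.049 0 0 0; -0.064 0 0 0; -0.078 0 0 0; -0.089 0 0 0; -0.095 0 0 0; -0.097 0 0 0"

```text
time_s: 12.7
eef_pos: [591.7, -2.7, 206.7]
tcp_rot: [7.6, 89.9, -0.5]
force: [-0.1, 0.3, -2.9]
width: 20.6
```

send_rows:
  targets: "0 0.0012 -0.0009 -0.005; 0 0.0049 -0.0036 -0.018; 0 0.011 -0.008 -0.041; 0 0.0192 -0.014 -0.072; 0 0.0295 -0.0215 -0.11; 0 0.0415 -0.0302 -0.155; 0 0.055 -0.04 -0.205; 0 0.0696 -0.0506 -0.259; 0 0.085 -0.0618 -0.317; 0 0.1008 -0.0733 -0.376"

```text
time_s: 13.7
eef_pos: [531.7, 109.0, 205.7]
tcp_rot: [43.0, 90.0, 56.9]
force: [0.2, 0.0, -3.1]
width: 20.2
```

send_rows:
  targets: "0 0.0189 -0.0049 -0.059; 0 0.0373 -0.0096 -0.116; 0 0.0548 -0.0142 -0.17; 0 0.0709 -0.0183 -0.221; 0 0.0853 -0.0221 -0.266; 0 0.0976 -0.0252 -0.304; 0 0.1075 -0.0278 -0.335; 0 0.1147 -0.0297 -0.357; 0 0.1191 -0.0308 -0.371; 0 0.1206 -0.0312 -0.376"

```text
time_s: 14.7
eef_pos: [474.2, 217.5, 205.5]
tcp_rot: [-117.2, 90.0, -82.1]
force: [0.4, -0.6, -2.7]
width: 20.4
```

```bash
python3 -c "
from look import *
sent(-.097,0,0,0);sent(0,.1008,-.0733,-.376);sent(0,.1206,-.0312,-.376)
look('c6',(150,340,350,540),(80,240,150,330))
"
```

```text
t 14.7 cmd [591.3  -2.7 205.5  82. ] meas [474.2 217.5 205.5] yawy 125.1 tilt 0.01 F [ 0.4 -0.6 -2.7] w 20.4 j [ 25.  18.  -1.  71.  -0. -10.]
t 14.7 cmd [532.8 107.4 205.5 103.5] meas [474.2 217.5 205.5] yawy 125.1 tilt 0.01 F [ 0.4 -0.6 -2.7] w 20.4 j [ 25.  18.  -1.  71.  -0. -10.]
t 14.7 cmd [474.3 217.3 205.5 125.1] meas [474.2 217.5 205.5] yawy 125.1 tilt 0.01 F [ 0.4 -0.6 -2.7] w 20.4 j [ 25.  18.  -1.  71.  -0. -10.]
t 14.8 cmd [474.3 217.3 205.5 125.1] meas [474.4 217.2 205.5] yawy 125.0 tilt 0.02 F [-0.1  0.1 -1.9] w 20.3 j [ 25.  18.  -1.  71.  -0. -10.]
```

View pics/c6.png

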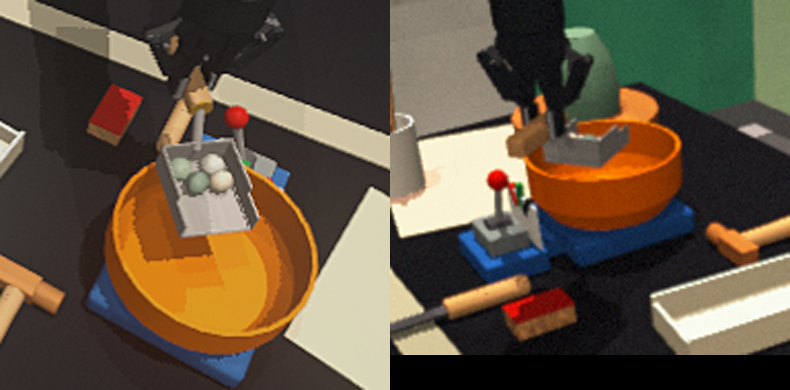

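send_rows:
  targets: "0 0 0.001 0; 0 0 0.004 0; 0.003 0 0.007 0; 0.01 0 0.008 0; 0.019 0 0.008 0; 0.029 0 0.008 0; 0.039 0 0.008 0; 0.047 0 0.008 0; 0.052 0 0.008 0; 0.0535 0 0.008 0"

```text
time_s: 15.8
eef_pos: [480.3, 221.7, 151.1]
tcp_rot: [169.5, 89.9, -155.4]
force: [0.5, 0.2, -2.9]
width: 20.0
```

send_rows:
  targets: "0 0 0.016 0; 0 0 0.062 0; 0 0 0.014 0; 0 0 -0.003 0; 0 0 -0.003 0; 0 0 0.01 0; 0 0 0.058 0; 0 0 0.01 0; 0 0 -0.003 0; 0 0 -0.003 0"

```text
time_s: 16.8
eef_pos: [478.3, 220.1, 151.7]
tcp_rot: [174.4, 89.9, -150.6]
force: [0.0, -0.2, -1.2]
width: 20.7
```

```bash
python3 - <<'E'
from look import *
sent(.0535,0,.008,0);sent(0,0,-.003,0)
look('c7',(150,340,350,540),(80,240,150,330))
E
```

```text
t 16.8 cmd [480.8 221.9 152.  125.1] meas [478.3 220.1 151.7] yawy 125.0 tilt 0.05 F [ 0.  -0.2 -1.2] w 20.7 j [ 25.  20.  -6.  64.  -0. -10.]
t 16.8 cmd [478.3 220.2 152.  125.1] meas [478.3 220.1 151.7] yawy 125.0 tilt 0.05 F [ 0.  -0.2 -1.2] w 20.7 j [ 25.  20.  -6.  64.  -0. -10.]
t 16.9 cmd [478.3 220.2 152.  125.1] meas [479.3 220.7 153.9] yawy 125.1 tilt 0.21 F [-0.3  0.1 -0.8] w 20.0 j [ 25.  20.  -6.  64.  -0. -10.]
```

View pics/c7.png

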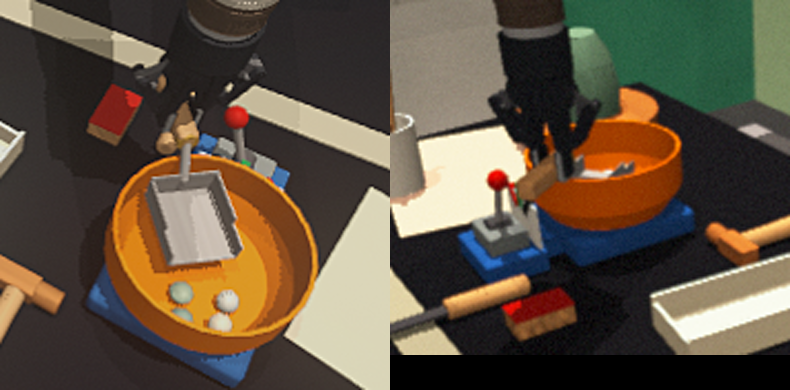

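All four stones are in the bowl and the pan is empty. I'll raise the scoop and check how it pitches in the grip.

send_rows:
  targets: "-0.005 0 0 0; -0.02 0 0 0; -0.04 0 0 0; -0.06 0 0 0; -0.078 -0.01 0.005 0; -0.085 -0.03 0.015 0.05; -0.085 -0.06 0.03 0.1; -0.085 -0.095 0.045 0.18; -0.085 -0.13 0.06 0.26; -0.085 -0.16 0.075 0.32"

```text
time_s: 17.9
eef_pos: [633.3, 131.3, 239.6]
tcp_rot: [-8.0, 89.8, 8.5]
force: [0.7, 0.6, -2.7]
width: 20.3
```

```bash
python3 - <<'E'
from look import *
sent(-.085,-.16,.075,.32)
c=load(); u=axes(c[3])[:,2]
for n in('scene','side'):
    p,d,P,_,_=grab(n); hsv=cv2.cvtColor(p,cv2.COLOR_RGB2HSV)
    Q=P-np.array(c[:3]); al=Q@u; la=Q@axes(c[3])[:,1]
    m=(d>0)&(abs(la)<14)&(al>-85)&(al<50)&(abs(Q[...,2])<45)&(hsv[...,1]>90)&(hsv[...,0]>5)&(hsv[...,0]<25)
    k=np.polyfit(al[m],P[m][:,2],1); print(n,m.sum(),'slope deg',np.degrees(np.arctan(k[0])),np.percentile(al[m],[1,99]))
    for lo in range(-80,50,15):
        q=m&(al>=lo)&(al<lo+15)
        if q.sum()>5: print(lo,q.sum(),np.round(np.percentile(P[q][:,2],[5,50,95]),1))
    # pan walls grey
    m=(d>0)&(abs(la)<45)&(al>45)&(al<150)&(abs(Q[...,2]+40)<60)&(hsv[...,1]<90)
    for lo in range(45,150,15):
        q=m&(al>=lo)&(al<lo+15)
        if q.sum()>5: print('pan',lo,q.sum(),np.round(np.percentile(P[q][:,2],[5,50,95]),1))
    m=(d>0)&(P[...,0]>390)&(P[...,0]<480)&(P[...,1]>200)&(P[...,1]<340)&(P[...,2]>60)&(hsv[...,1]>150)&((hsv[...,0]<6)|(hsv[...,0]>174))
    X=P[m]
    if len(X)>20:
        s=np.linalg.lstsq(np.c_[2*X,np.ones(len(X))],(X**2).sum(1),rcond=None)[0]; print('ball',len(X),X.mean(0),'sph',s[:3],np.sqrt(s[3]+s[:3]@s[:3]),X[:,2].max(),np.percentile(X,[2,98],axis=0))
    q=(d>0)&(hsv[...,0]>100)&(hsv[...,0]<125)&(hsv[...,1]>120)&(P[...,2]>22)&(P[...,2]<36)&(P[...,0]>370)&(P[...,0]<700)&(P[...,1]>150)&(P[...,1]<430)
    r=cv2.minAreaRect(P[q][:,:2].astype(np.float32)); print('blue',q.sum(),r)
check(); go((552.8,-260.9,205,73))
E
```

```text
t 17.9 cmd [631.6 132.3 237.  106.7] meas [633.3 131.3 239.6] yawy 106.5 tilt 0.24 F [ 0.7  0.6 -2.7] w 20.3 j [12. 31. 25. 83. -0. -5.]
scene 361 slope deg -5.98685568208632 [-23.86708852  35.79539093]
-35 16 [242.9 245.5 246.9]
-20 73 [243.5 245.4 248.1]
-5 81 [243.4 245.7 256. ]
10 83 [242.2 245.5 247.2]
25 108 [229.8 243.  246.9]
pan 45 519 [167.1 184.7 207.1]
pan 60 293 [166.3 168.1 197. ]
pan 75 302 [166.  168.2 199. ]
pan 90 316 [166.2 168.1 199.2]
pan 105 327 [166.4 168.2 189.8]
pan 120 345 [166.5 168.4 188.4]
pan 135 76 [165.7 168.6 187.6]
ball 100 [437.32662918 273.50769978 132.35076122] sph [433.13978791 273.75441225 127.62354983] 11.137623500257988 140.43491366970716 [[426.91796846 262.90642741 121.17990719]
 [444.18946326 284.59310941 139.34116274]]
blue 182 ((530.7740478515625, 300.03466796875), (167.7864532470703, 275.08868408203125), 86.18617248535156)
side 98 slope deg 9.155372052462365 [-63.76946492   9.8634394 ]
-65 50 [224.2 236.6 244.1]
-50 12 [242.9 244.  244.6]
-35 11 [242.7 243.9 245.2]
-20 14 [242.  244.1 245.1]
-5 10 [243.1 244.  244.7]
pan 45 274 [166.6 182.6 200.4]
pan 60 14 [175.7 184.8 198.6]
pan 75 15 [168.2 185.4 196.2]
pan 90 17 [166.3 192.5 197.9]
pan 105 29 [168.1 184.6 197.9]
pan 120 36 [166.5 177.6 188.5]
pan 135 20 [166.1 172.8 183.9]
ball 81 [436.41463268 277.73341795 119.57058054] sph [441.88425226 299.61508162 108.16475715] 43.30200445540228 139.12264274886365 [[420.18054902 260.8341805   73.29483829]
 [466.88736674 330.6914737  138.08098649]]
blue 669 ((526.5232543945312, 270.767578125), (124.6257553100586, 286.75457763671875), 79.05136108398438)
t 18.0 cmd [631.6 132.3 237.  106.7] meas [635.1 129.7 238. ] yawy 106.4 tilt 0.26 F [-0.2 -0.4 -2.1] w 20.1 j [12. 31. 25. 83. -0. -5.]
[ 0.032  -0.3539 -0.1886] spin 0.5885
```

The scoop is still level in the grip. Now I take it back to the board.

send_rows:
  targets: "0.002 -0.015 -0.008 0.03; 0.005 -0.05 -0.025 0.09; 0.01 -0.095 -0.05 0.16; 0.015 -0.14 -0.075 0.24; 0.02 -0.185 -0.1 0.32; 0.025 -0.23 -0.125 0.4; 0.03 -0.275 -0.15 0.48; 0.032 -0.315 -0.17 0.54; 0.032 -0.342 -0.183 0.575; 0.032 -0.354 -0.1886 0.5885"

```text
time_s: 19.0
eef_pos: [550.8, -264.1, 206.4]
tcp_rot: [-42.8, 89.9, -60.1]
force: [0.8, 0.4, -2.0]
width: 20.4
```

send_rows:
  targets: "0.005 0 0 0; 0.02 0 0 0; 0.045 0 0 0; 0.07 0 0 0; 0.09 0 0 0; 0.105 0 0 0; 0.116 0 0 0; 0.122 0 0 0; 0.125 0 0 0; 0.126 0 0 0"

```text
time_s: 20.0
eef_pos: [553.3, -260.5, 79.5]
tcp_rot: [14.8, 89.9, -2.2]
force: [0.1, -0.0, -1.2]
width: 20.4
```

```bash
python3 -c "
from k import *
sent(.032,-.354,-.1886,.5885); sent(.126,0,0,0)"
```

```text
t 20.0 cmd [ 552.9 -261.   205.    73. ] meas [ 553.3 -260.5   79.5] yawy 73.0 tilt 0.06 F [ 0.1 -0.  -1.2] w 20.4 j [-25.  33.   3.  60.   0.  -8.]
t 20.0 cmd [ 552.9 -261.    79.    73. ] meas [ 553.3 -260.5   79.5] yawy 73.0 tilt 0.06 F [ 0.1 -0.  -1.2] w 20.4 j [-25.  33.   3.  60.   0.  -8.]
```

send_rows:
  targets: "0.0005 0 0 0; 0.001 0 0 0; 0.001 0 0 0; 0.001 0 0 0; 0.001 0 0 0; 0.001 0 0 0; 0.001 0 0 0; 0.001 0 0 0; 0.001 0 0 0; 0.001 0 0 0"

```text
time_s: 21.0
eef_pos: [553.3, -261.0, 79.2]
tcp_rot: [10.6, 89.9, -6.4]
force: [-3.3, 2.3, 5.7]
width: 20.1
```

send_rows:
  targets: "0 0 0 0; 0 0 0 0; 0 0 0 0; 0 0 0 0; 0 0 0 0; 0 0 0 0; 0 0 0 0; 0 0 0 0; 0 0 0 0; 0 0 0 0"
  jaw: 1
  grip_force: 40

```text
time_s: 22.0
eef_pos: [552.9, -261.0, 78.0]
tcp_rot: [-10.4, 90.0, -27.4]
force: [-0.6, -1.7, -0.2]
width: 85.3
```

send_rows:
  targets: "-0.005 0 0 0; -0.02 0 0 0; -0.045 0 0 0; -0.075 0 0 0; -0.105 0 0 0; -0.135 0 0 0; -0.16 0 -0.01 0; -0.18 0 -0.025 0; -0.195 0 -0.04 0; -0.2 0 -0.05 0"

```text
time_s: 23.0
eef_pos: [505.0, -246.5, 280.6]
tcp_rot: [-9.9, 89.8, -26.9]
force: [1.4, 0.2, -0.0]
width: 85.0
```

```bash
python3 - <<'E'
from k import *
sent(.001,0,0,0); sent(-.2,0,-.05,0)
from h import *
p,d,P,ray,c=grab('wrist'); Z=P[...,2]; hsv=cv2.cvtColor(p,cv2.COLOR_RGB2HSV); S=hsv[...,1]
reg=(abs(P[...,0]-580)<170)&(abs(P[...,1]+265)<120)&(d>0)
m=cv2.morphologyEx((reg&(Z>72)&(Z<95)&(S>60)).astype(np.uint8),cv2.MORPH_OPEN,np.ones((3,3)))>0
r=cv2.minAreaRect(P[m][:,:2].astype(np.float32)); print(r,np.percentile(Z[m],[5,50,95]))
u=np.array([.956,-.292]); al=(P[m][:,:2]-r[0])@u; print('pitch',np.degrees(np.polyfit(al,Z[m],1)[0]))
b=reg&(Z>2)&(Z<12)&(S>60)&(P[...,1]>-370); 
m2=cv2.morphologyEx(b.astype(np.uint8),cv2.MORPH_OPEN,np.ones((5,5)))
k,lab,st,ce=cv2.connectedComponentsWithStats(m2); i=1+st[1:,4].argmax(); print('board',cv2.minAreaRect(P[lab==i][:,:2].astype(np.float32)))
# next: above lever with tool y along tumbler y (yaw ~ 87)
go((390,260,300,87))
E
```

```text
t 23.0 cmd [ 552.9 -261.    78.    73. ] meas [ 505.  -246.5  280.6] yawy 73.0 tilt 0.23 F [ 1.4  0.2 -0. ] w 85.0 j [-26.  20.  14.  83.  -0.  -9.]
t 23.0 cmd [ 505.  -246.4  278.    73. ] meas [ 505.  -246.5  280.6] yawy 73.0 tilt 0.23 F [ 1.4  0.2 -0. ] w 85.0 j [-26.  20.  14.  83.  -0.  -9.]
((538.2913818359375, -257.6481018066406), (22.24677085876465, 100.7676773071289), 74.19011688232422) [81.15493311 84.60779241 86.0469272 ]
pitch 0.3078539119516069
board ((605.5938110351562, -276.86553955078125), (149.6110382080078, 240.2086181640625), 77.14198303222656)
[-0.022   0.4506 -0.2581] spin -0.2443
```

The scoop lies flat where it started. Now for the lever.

send_rows:
  targets: "0 0.012 -0.007 -0.01; 0 0.04 -0.022 -0.03; 0 0.075 -0.042 -0.05; 0 0.115 -0.065 -0.07; 0 0.155 -0.09 -0.09; 0 0.195 -0.112 -0.11; 0 0.235 -0.135 -0.13; 0 0.275 -0.158 -0.15; 0 0.315 -0.18 -0.17; 0 0.352 -0.202 -0.19"

```text
time_s: 24.05
eef_pos: [413.4, 151.7, 276.8]
tcp_rot: [-168.1, 89.9, -174.1]
force: [1.2, 0.4, 0.9]
width: 85.3
```

```bash
python3 - <<'E'
from k import *
sent(0,.352,-.202,-.19); go((390,260,300,87))
E
```

```text
t 24.05 cmd [414.8 149.3 278.   83.9] meas [413.4 151.7 276.8] yawy 84.0 tilt 0.1 F [1.2 0.4 0.9] w 85.3 j [20.  6. -5. 79.  0. 26.]
[-0.022   0.1074 -0.0364] spin -0.0543
```

send_rows:
  targets: "-0.003 0.03 -0.01 -0.01; -0.008 0.06 -0.02 -0.025; -0.014 0.085 -0.029 -0.04; -0.02 0.1 -0.034 -0.054; -0.022 0.1074 -0.0364 -0.0543; -0.022 0.1074 -0.0364 -0.0543; -0.022 0.1074 -0.0364 -0.0543; -0.022 0.1074 -0.0364 -0.0543; -0.022 0.1074 -0.0364 -0.0543; -0.022 0.1074 -0.0364 -0.0543"

```text
time_s: 25.05
eef_pos: [390.2, 259.3, 300.0]
tcp_rot: [-134.2, 90.0, -137.2]
force: [-0.5, -0.6, -0.0]
width: 85.3
```

```bash
python3 - <<'E'
from look import *
sent(-.022,.1074,-.0364,-.0543)
p,d,P,ray,c=grab('wrist'); save('pics/w3.png',p); hsv=cv2.cvtColor(p,cv2.COLOR_RGB2HSV); H,S=hsv[...,0],hsv[...,1]; Z=P[...,2]
near=(d>0)&(P[...,0]>360)&(P[...,0]<500)&(P[...,1]>190)&(P[...,1]<380)
def st(m,l):
    k,lab,s,ce=cv2.connectedComponentsWithStats(m.astype(np.uint8))
    if k<2: print(l,'none');return
    i=1+s[1:,4].argmax(); X=P[lab==i]; r=cv2.minAreaRect(X[:,:2].astype(np.float32)); print(l,s[i,4],'px',np.round(ce[i]),'mean',np.round(X.mean(0),1),'rect',np.round(r[0],1),np.round(r[1],1),round(r[2],1),'z',np.round(np.percentile(X[:,2],[2,98]),1)); return X
X=st(near&(S>150)&((H<6)|(H>174))&(Z>70),'ball')
s=np.linalg.lstsq(np.c_[2*X,np.ones(len(X))],(X**2).sum(1),rcond=None)[0]; print('sphere',s[:3],np.sqrt(s[3]+s[:3]@s[:3]))
st(near&(Z>24)&(Z<36)&(S>120)&(H>100)&(H<125),'box')
st(near&(Z>45)&(Z<62)&(S<70),'grey')
st(near&(S>120)&(H>40)&(H<85),'green')
E
```

```text
t 25.05 cmd [390. 260. 300.  87.] meas [390.2 259.3 300. ] yawy 86.9 tilt 0.01 F [-0.5 -0.6 -0. ] w 85.3 j [34.  9.  2. 83. -0. 37.]
ball 606 px [338. 232.] mean [429.7 274.9 132.9] rect [441.4 276. ] [44.1 24.7] 4.4 z [121.  138.4]
sphere [440.0373858  274.64175616 107.25194803] 30.17417196337316
box 2517 px [356. 192.] mean [419.1 302.1  28.8] rect [432.8 305.1] [109.2  78.6] 86.9 z [25.8 30.7]
grey 2035 px [363. 205.] mean [428.6 307.3  54.2] rect [433.3 304.7] [69.9 49.6] 86.7 z [47.9 61. ]
green 157 px [364. 250.] mean [466.3 303.1  90.3] rect [481.4 307.6] [41.5 10.2] 18.8 z [ 26.6 101.3]
```

View pics/w3.png

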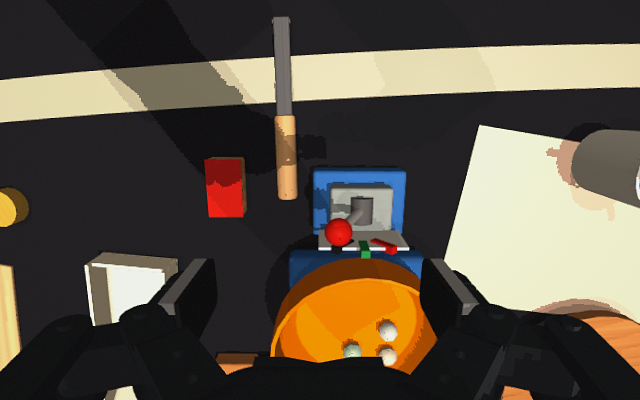

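Three stones are clearly visible in the bowl, with the fourth seen earlier. The ball at (338,232) leans about 0.39 rad to -y of its pivot at (433,305). I'll grip the ball, swing it upright and release.

send_rows:
  targets: "0.005 0.005 0.01 0; 0.02 0.012 0.028 0; 0.04 0.017 0.0405 0; 0.07 0.017 0.0405 0; 0.1 0.017 0.0405 0; 0.13 0.017 0.0405 0; 0.15 0.017 0.0405 0; 0.163 0.017 0.0405 0; 0.17 0.017 0.0405 0; 0.172 0.017 0.0405 0"

```text
time_s: 26.1
eef_pos: [431.4, 274.6, 126.9]
tcp_rot: [-143.5, 89.9, -146.5]
force: [-0.2, -0.2, -0.1]
width: 85.3
```

send_rows:
  targets: "0 0 0 0; 0 0 0 0; 0 0 0 0; 0 0 0 0; 0 0 0 0; 0 0 0 0; 0 0 0 0; 0 0 0 0; 0 0 0 0; 0 0 0 0"
  jaw: 0
  grip_force: 30

```text
time_s: 27.1
eef_pos: [431.7, 275.0, 128.7]
tcp_rot: [32.8, 89.9, 29.8]
force: [-0.5, -1.4, 5.8]
width: 24.3
```

```bash
python3 - <<'E'
from k import *
sent(.172,.017,.0405,0); go((433,305,134,87))
E
```

```text
t 27.1 cmd [431.4 274.8 128.   87. ] meas [431.7 275.  128.7] yawy 87.0 tilt 0.07 F [-0.5 -1.4  5.8] w 24.3 j [ 32.  20. -10.  60.  -0.  36.]
[-0.006   0.0302  0.0001] spin -0.0
```

send_rows:
  targets: "-0.001 0.003 0 0; -0.003 0.008 0 0; -0.004 0.013 0 0; -0.005 0.018 0 0; -0.006 0.023 0 0; -0.006 0.027 0 0; -0.006 0.03 0 0; -0.006 0.03 0 0; -0.006 0.03 0 0; -0.006 0.03 0 0"

```text
time_s: 28.1
eef_pos: [433.3, 303.2, 134.2]
tcp_rot: [-69.3, 89.8, -72.3]
force: [1.0, -4.9, 6.0]
width: 23.8
```

send_rows:
  targets: "0 0 0 0; 0 0 0 0; 0 0 0 0; 0 0 0 0; 0 0 0 0; 0 0 0 0; 0 0 0 0; 0 0 0 0; 0 0 0 0; 0 0 0 0"
  jaw: 1

```text
time_s: 29.1
eef_pos: [432.9, 304.8, 134.0]
tcp_rot: [70.0, 90.0, 67.0]
force: [0.3, -0.1, 1.0]
width: 85.5
```

send_rows:
  targets: "-0.005 0 0 0; -0.02 0 0 0; -0.045 0 0 0; -0.075 0 0 0; -0.105 0 -0.005 0; -0.135 0 -0.015 0; -0.155 0 -0.03 0; -0.165 0 -0.04 0; -0.167 0 -0.04 0; -0.167 0 -0.04 0"

```text
time_s: 30.1
eef_pos: [393.0, 306.9, 300.7]
tcp_rot: [-53.7, 90.0, -56.7]
force: [0.6, -0.5, -0.7]
width: 85.2
```

```bash
python3 - <<'E'
from look import *
sent(-.006,.03,0,0); sent(-.167,0,-.04,0)
p,d,P,ray,c=grab('wrist'); hsv=cv2.cvtColor(p,cv2.COLOR_RGB2HSV); H,S=hsv[...,0],hsv[...,1]; Z=P[...,2]
near=(d>0)&(P[...,0]>360)&(P[...,0]<500)&(P[...,1]>190)&(P[...,1]<380)
def st(m,l):
    k,lab,s,ce=cv2.connectedComponentsWithStats(m.astype(np.uint8)); i=1+s[1:,4].argmax(); X=P[lab==i]; r=cv2.minAreaRect(X[:,:2].astype(np.float32)); print(l,s[i,4],'mean',np.round(X.mean(0),1),'rect',np.round(r[0],1),np.round(r[1],1),round(r[2],1),'z',np.round(np.percentile(X[:,2],[2,98]),1))
st(near&(S>150)&((H<6)|(H>174))&(Z>110),'ball')
st(near&(Z>24)&(Z<36)&(S>120)&(H>100)&(H<125),'box')
st(near&(Z>45)&(Z<62)&(S<70),'grey')
# stones in bowl from scene
for n in('scene','side'):
    p,d,P,_,_=grab(n); hsv=cv2.cvtColor(p,cv2.COLOR_RGB2HSV)
    rr=np.hypot(P[...,0]-583,P[...,1]-293.5); m=(d>0)&(rr<92)&(P[...,2]<85)&(P[...,2]>40)&(hsv[...,1]<100)
    k,lab,s,ce=cv2.connectedComponentsWithStats(m.astype(np.uint8))
    for i in range(1,k):
        if s[i,4]>20: print(n,s[i,4],np.round(P[lab==i].mean(0)),np.round(np.ptp(P[lab==i],axis=0)))
E
```

```text
t 30.1 cmd [432.9 304.8 134.   87. ] meas [393.  306.9 300.7] yawy 87.0 tilt 0.02 F [ 0.6 -0.5 -0.7] w 85.2 j [38. 13.  6. 84. -0. 41.]
t 30.1 cmd [393.  306.9 301.   87. ] meas [393.  306.9 300.7] yawy 87.0 tilt 0.02 F [ 0.6 -0.5 -0.7] w 85.2 j [38. 13.  6. 84. -0. 41.]
ball 620 mean [430.6 302.9 139.5] rect [432.2 303.1] [24.1 22.7] 87.1 z [130.8 144.4]
box 2567 mean [419.4 305.7  28.7] rect [433.1 304.9] [109.   78.9] 86.7 z [25.2 30.5]
grey 2181 mean [429.9 305.2  54.3] rect [433.7 304.5] [69.8 50.4] 86.1 z [49.7 61.1]
scene 98 [624. 288.  61.] [20. 22. 22.]
scene 85 [596. 333.  62.] [24. 22. 26.]
scene 32 [647. 298.  65.] [ 9. 18.  7.]
scene 96 [633. 332.  60.] [31. 21. 23.]
```

The lever stands about 0.02 rad from upright, all four stones are in the bowl and the arm is clear, so I'm handing in.

```bash
python3 -c "
from bench import bot
print(bot.finish_job())"
```

```text
the job is handed in; nothing more can be done
None
```

The job is handed in. By my last checks everything asked for was done, about 30 s into the 72 s allowed. The hand-in itself reports no verdict.

- **Stones:** I scooped up all four and tipped them into the bowl by jerking the scoop back and forth, because the moves allow no tilt. After that jerk all four showed in the bowl, and the final depth check in the scene camera again found four stones on the bowl floor. The side camera found none, which I put down to the bowl wall hiding them.
- **Scoop:** It is back on its board where it started, lying flat. Its handle measured about 0.3° of pitch, and its pan lies well inside the board.
- **Lever:** I gripped the red ball, swung it upright and released it. It leans about 0.02 rad from straight up, within the 0.12 allowed. At the start it measured about 0.3 rad from off, a bit further than "near off" suggests.
- **Bystanders:** No contact with any of them showed in the forces or pictures. I did not measure their positions again afterwards.

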